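Set a hand-lever pot sealer to its pot and switch it on

TASK

Set up the pot sealer for the pot in its nest. Press the lever gently until it goes firm and note how far it travelled, let it rise, then push the wedge slide's paddle so far that, when you press the lever a second time, it goes firm with its pointer between the two index pins. Then, with the lever up, flip the toggle switch on, and leave the things standing round the sealer where they are.

Things in the scene. Friction and masses are not known exactly. Their poses are not given: they have to be found in the camera images.
- sealer: Bench-top pot sealer, steel and aluminium, fixed to the worktop; base 310 x 170 mm, 38 mm high (x -125 to 185), column at the back. Origin: at worktop level, 30 mm in front of the base's middle. Offsets below are in its frame, in mm: x to its back (away from the robot at yaw 0), y to its left, z up.
- lever (a joint): Angle of the press lever, rad: 0 up at rest, grows as pressed, end 0.90. Axis at (120, z 250), parallel to y; the line to the handle's centre (240 mm long) rises toward the front by 0.30 minus this reading. The pointer is between the two index pins (on the curved scale left of the lever) from 0.415 to 0.485. At the start it goes firm too low, between 0.54 and 0.87; where must be felt.
- handle (a point): Centre of the lever's handle, a level black bar 26 mm thick, 110 mm long along y, at (-109, 0, 321) at rest; press it from above. A spring lifts it when let go (1.5 to 3 N at the handle); once the head meets the pot the resistance climbs by about 1.3 N per mm of handle travel. Over 25 N crushes the pot.
- ram: Upright ram with threaded rod and sprung round sealing head (92 mm across) above the pot; the lever drives it down 60 mm per rad. Origin at the ram's eye in the lever, on the line (60, 0). How far the rod is screwed in (up to 5 mm either way) is not known, so the head's height at rest varies.
- nest: Round aluminium nest, 100 mm across, with the white pot (84 mm across, foil lid) fixed in it, below the head; it rides on the wedge. Origin on its centre line at (60, 0), at the worktop's level when the wedge reads 0.
- wedge (a joint): Position of the forked steel wedge slide in m: 0 out to the front (-x), grows as it is pushed to the back (+x), end of range 0.10. Each mm pushed raises nest and pot 0.25 mm, so the lever goes firm earlier by 0.00417 rad per mm. It takes about 6 N to push, stays where it is left and can be pushed back the other way.
- paddle (a point): Centre of the wedge's push paddle, a dark upright steel plate on the right flank, 12 mm thick (x), 62 mm wide (y), 56 mm high (z), at (-56 + wedge reading, -150, 72), clear of the base (whose flank is at y -85); push its front face toward +x.
- toggle (a joint): Angle of the switch bat in rad: 0 = off, leaning to the front (-x), 0.76 = on, leaning to the back (+x); centre 0.38. It pivots at (-35, 155, 66), parallel to y, and snaps over by itself once past its centre; flipping takes about 2 N at the tip.
- bat_tip (a point): Tip of the switch bat, a steel bat 60 mm long and 12 mm thick on top of the grey switch box (100 x 94 mm, top at z 65) on the sealer's left flank.
- bottle: Bystander: squeeze bottle, 57 mm across, 218 mm tall, close on the left of the switch box. Origin under its foot.
- shaker: Bystander: salt shaker, 44 mm across, 90 mm tall, in front of the switch box. Origin under its foot.
- cup: Bystander: filled steel portion cup, 61 mm across, 37 mm tall, in front of the base. Origin under its foot.
- tub: Bystander: lidded spread tub, 96 x 137 x 53 mm, right of the paddle's run. Origin under its foot.

How it is judged:
On the way, in this order (a step that is already met when the one before it is completed fails the run):
1. switch still off, the lever is pressed until the head bears firmly on the pot (first check) (contact force between ram and nest above 8 N and value of joint toggle below 0.38 rad), for 0.1 s.
2. the lever is up again and the wedge has been pushed in by the paddle (value of joint lever below 0.1 rad and value of joint wedge above 0.035 m and value of joint toggle below 0.38 rad), for 0.1 s.
3. pressed again, the lever is firm on the pot with its pointer between the index pins (all of step 1 and value of joint lever between 0.415 and 0.485 rad), for 0.1 s.
4. with the lever up again, the switch is flipped on (value of joint toggle above 0.68 rad and value of joint lever below 0.1 rad), for 0.1 s.
At the end, for the whole second after the job is handed in: the switch is on (above 0.68 rad), the lever is up (below 0.1 rad), the wedge stays pushed in (above 0.035 m) and all is at rest (all of step 4 and value of joint wedge above 0.035 m and linear speed of nest below 0.02 m/s); the robot touches nothing.
It fails at once if the pot is crushed (more than 100 N on it, about 25 N at the handle) (contact force between ram and nest above 100 N).
It fails at once if a bystander is shifted more than 30 mm or tipped (distance of any of bottle, shaker, cup, tub from where it was at the start of the episode above 0.03 m or angle between any of bottle, shaker, cup, tub's own z axis and vertical above 0.4 rad).
It also fails if it takes over 69 s, if anything falls off the work surface, if the arm or the gripper's body presses on something with over 40 N, if the wrist force passes 120 N, or if a joint passes its speed limit or range.

ROBOT

A 7-joint arm with a two-finger parallel gripper is mounted at the origin on a cart in front of the work surface, level with it; the furniture and walls round the work are solid. World frame = base frame: x ahead of the robot, y to its left, z up, the work surface at z = 0. Lengths are in m, angles in rad, forces in N, time in s.
With the tool pointing down it reaches from about 0.4 to 0.85 m from the base axis. Payload 6.9 kg.
Tool frame: the origin (TCP) lies between the finger pads; the fingertips stand 22 mm ahead of it and the grasp point (between the pads) lies 3 mm ahead of it (bot.tip_extent is the distance from the TCP to the fingertips, in m); z points along the fingers, y is the line along which they close (so a half turn about z gives the same grasp; the last joint's range is limited). The gripper opens to 85 mm and grips with 20 to 120 N. Pads are 22 mm wide; open, the fingers measure 114 mm over their backs; the gripper's body (76 mm by 85 mm) begins 54 mm behind the grasp point. The pads swing forward as they close: fully open they stand 13 mm farther back than shut.
Start: joints at [-1.004, 0.507, -0.238, 1.5, 0.126, 1.149, -0.155], TCP at [0.278, 0.56, 0.253] pointing down, gripper open.
Joint ranges: [-3.08, 3.08], [-0.24, 2.05], [-1.43, 1.35], [0, 2.5], [-1.52, 4.66], [0.17, 1.96], [-2.89, 2.89]. Speed limits (rad/s): [2.39, 2.39, 3.14, 3.14, 3.14, 3.14, 3.14].

INTERFACE

Orientations are given as a unit quaternion [w, x, y, z].
In Python, from station import monitor, eyes, order, bot gives the robot as it stands. The module is installed in compiled form; this text tells all that it offers.
- The arm moves only by the tool drive_tool, never from a script. Its argument "series" is a list of rows, each a list of 5 numbers: the shift along the tool's x, y, z in m, then the turn about the tool's z in rad, then the finger opening in m, from 0 to 0.0854. In form: [[tx, ty, tz, turn, hand], ...]. A call has 1 to 12 rows; each row is the pose to reach, as a shift and turn from the pose commanded when the call began, along the tool's axes at that moment; what a row does not reach only later rows make up. A row lasts 1/10 s, in which the tool goes at most 50 mm and 8.59 degrees, less where a joint would pass 70% of its speed; a pose out of reach is approached as far as the arm can. A call with a gripper value outside its range is refused whole. The fingers move at their own pace and stop on an object; "squeeze" is the grip in N (left out, the last holds). Time passes only in rows, so rows that repeat a pose let the fingers close. It gives the time, the measured TCP pose, the force, the opening and the grip force at its end, in the units of the state.
- monitor.observe(): the state, without advancing time (a new reading comes with each control period).
- eyes.snapshot(name): name is "scene" or "top" or "wrist"; returns a dict with "img" (400x640x3 uint8, red, green, blue), "mtx" (3x3 intrinsics, pixels), "k1" (the pictures are not rectified: a ray, as slopes to the right and down, at radius r is drawn at 1 + k1 r^2 times it, then the intrinsics apply), "pose" (4x4, takes a point from camera to world coordinates). Camera axes: x right, y down, z forward; pixel columns grow to the right and rows downward; lengths in m; the calibration is good to about 2 mm. A picture is of the moment at which its call begins. There is no depth.
- order.finish_job(): hands the job in; it is judged then, once.
The state is a dict: "t": time; "joint_pos": joint angles; "dq": joint speeds; "effort": joint torques, N m; "position": TCP position; "tool_rot": TCP orientation; "wrist_force": force on the tool from outside, world axes, zero at the start; "torque": the same for the moment, N m; "finger_gap": opening from 0.0 (shut) to 1.0 (fully open); "grasp_force": force on a finger pad.
Only numpy, scipy, OpenCV 4.12 (cv2) and the standard library are available. Lean on these libraries where they do the work, as an engineer would, in place of code of your own. Each camera call takes 0.05 s, during which the arm holds its last target. There are 200 camera calls.

## Working session

There is one attempt and no reset: what is moved stays moved. The work goes in short steps, Python scripts to look and compute and a tool call to move; the robot and the scene stay as the last step left them, time stands still between calls to the robot, and variables do not carry over. Pictures are saved under pics/ and viewed, at most 10 in all, crops included, and the job is handed in when it is done.

Besides the shell and the picture viewer there is one more tool, called after "Request:" as name(argument=value, ...) on one line, values as JSON. drive_tool: Moves the arm, as the interface text tells. Its arguments: {"type":"object","properties":{"series":{"type":"array"},"squeeze":{"type":"number"}},"required":["series"]}

```bash
mkdir -p pics
python3 - <<'E'
from station import monitor, eyes, bot
import cv2
s=monitor.observe()
for k in("t","position","tool_rot","wrist_force","finger_gap"):print(k,s[k])
print(bot.tip_extent)
for n in("scene","top"):
    d=eyes.snapshot(n);cv2.imwrite(f"pics/{n}0.png",d["img"][:,:,::-1]);print(n,d["mtx"],d["k1"],d["pose"])
E
```

```text
t 0.0
position [0.27834283 0.55906695 0.25241871]
tool_rot [-1.95589323e-04  2.28841633e-01  9.73463243e-01 -8.84871169e-04]
wrist_force [-0.33599207  0.9121893  -0.29313348]
finger_gap 0.9999011425347236
0.022
scene [[373.67241042   0.         315.75716182]
 [  0.         373.67241042 203.57128383]
 [  0.           0.           1.        ]] -0.05009645915662748 [[ 0.76125284 -0.27194344  0.58867723  0.02260149]
 [-0.64796594 -0.3542641   0.67426782 -0.56886931]
 [ 0.0251845  -0.89473109 -0.44589463  0.62253955]
 [ 0.          0.          0.          1.        ]]
top [[371.4671138    0.         320.92839353]
 [  0.         371.4671138  202.7076448 ]
 [  0.           0.           1.        ]] -0.010350724481025362 [[-0.00561827 -0.99411412  0.10819215  0.4189479 ]
 [-0.99997728  0.00518229 -0.0043105   0.04046616]
 [ 0.00372444 -0.10821391 -0.99412066  1.37064618]
 [ 0.          0.          0.          1.        ]]
```

View pics/scene0.png

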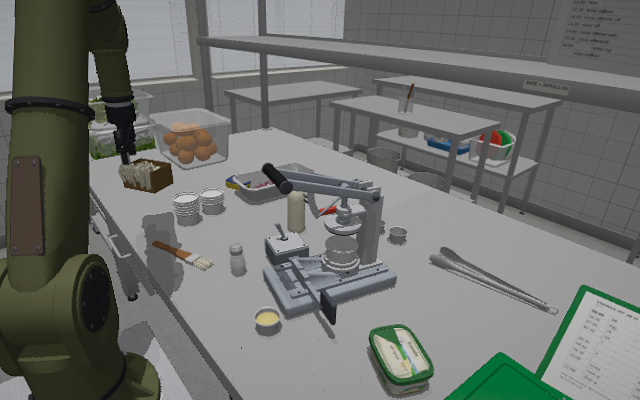

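View pics/top0.png

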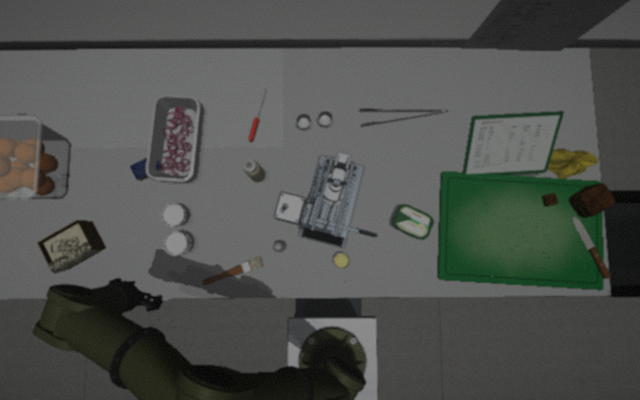

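The scene view shows the sealer at about (330,250), with its handle at (275,178) and paddle at (328,307). The top view shows it at (335,200), slightly yawed. I'll zoom in to get keypoints.

Run:
```python
import cv2
a=cv2.imread("pics/top0.png")[140:275,260:440];cv2.imwrite("pics/top0c.png",cv2.resize(cv2.convertScaleAbs(a,alpha=1.6),None,fx=4.4,fy=4.4,interpolation=cv2.INTER_CUBIC))
a=cv2.imread("pics/scene0.png")[155:335,220:450];cv2.imwrite("pics/scene0c.png",cv2.resize(a,None,fx=3.3,fy=3.3,interpolation=cv2.INTER_CUBIC))
```

```text
(no output)
```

View pics/top0c.png

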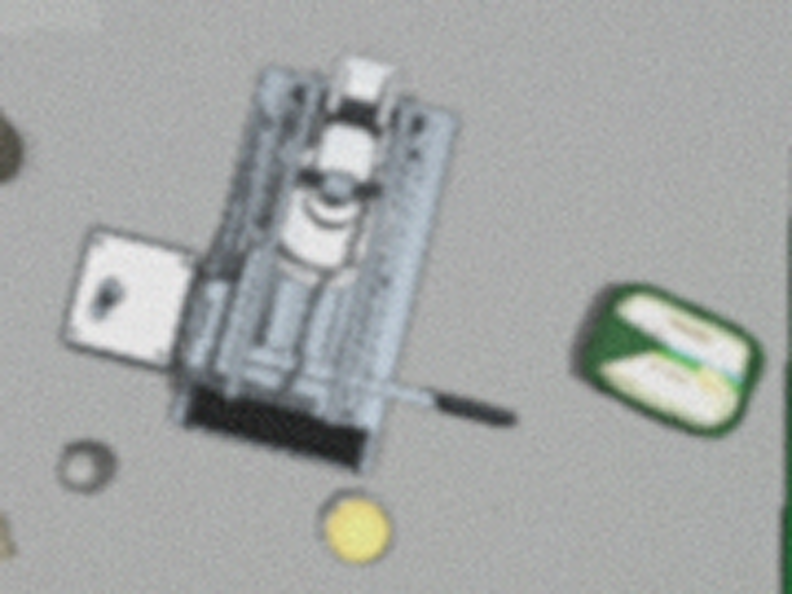

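View pics/scene0c.png

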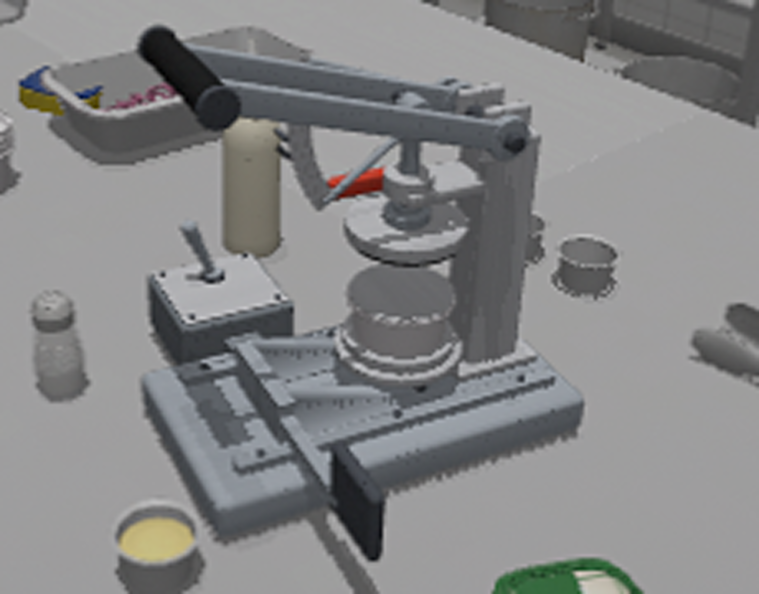

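The zoomed crops show these points:
- **Top crop:** base corners at (460,112), (262,68), (175,420) and (370,470). The handle is centred at (276,432) and the paddle top at (477,410). The cup is at (357,530), the shaker at (87,466) and the tub at (672,360).
- **Scene crop:** handle ends at (217,107) and (160,47). The paddle front face runs from (332,447) to (372,557), and the bat tip is at (187,230).

Next I fit the sealer pose.

```bash
cat > h.py <<'E'
import numpy as np, json
from scipy.optimize import least_squares
from scipy.spatial.transform import Rotation as R
cam={"scene":(373.672,315.757,203.571,-.0501,np.array([[0.76125284,-0.27194344,0.58867723,0.02260149],[-0.64796594,-0.3542641,0.67426782,-0.56886931],[0.0251845,-0.89473109,-0.44589463,0.62253955]])),
"top":(371.467,320.928,202.708,-.01035,np.array([[-0.00561827,-0.99411412,0.10819215,0.4189479],[-0.99997728,0.00518229,-0.0043105,0.04046616],[0.00372444,-0.10821391,-0.99412066,1.37064618]]))}
def proj(c,P):
    f,cx,cy,k,T=cam[c];p=(np.atleast_2d(P)-T[:,3])@T[:,:3];s=p[:,:2]/p[:,2:];s=s*(1+k*(s**2).sum(1,keepdims=True));return s*f+[cx,cy]
def plane(c,uv,z):
    return least_squares(lambda q:(proj(c,[q[0],q[1],z])-uv).ravel(),[.5,0]).x
def W(p,P):
    P=np.atleast_2d(P)/1000.;c,s=np.cos(p[2]),np.sin(p[2]);return P@np.array([[c,-s,0],[s,c,0],[0,0,1]]).T+[p[0],p[1],0]
E
python3 - <<'E'
from h import *
S=lambda u,v:("scene",(u/3.3+220,v/3.3+155)); T=lambda u,v:("top",(u/4.4+260,v/4.4+140))
k=[(S(217,107),(-109,-55,321)),(S(160,47),(-109,55,321)),(S(334,447),(-62,-119,100)),(S(372,557),(-62,-181,44)),(S(580,375),(185,-85,36)),
(T(276,432),(-109,0,321)),(T(477,408),(-56,-150,100)),(T(460,112),(185,-85,38)),(T(262,68),(185,85,38)),(T(175,420),(-125,85,38)),(T(370,470),(-125,-85,38))]
f=lambda p:np.concatenate([(proj(c,W(p,P))-uv).ravel() for (c,uv),P in k])
r=least_squares(f,[.5,0,-.23],loss="soft_l1");print(r.x);print(f(r.x).reshape(-1,2).round(1).tolist())
p=r.x;np.save("p.npy",p)
for n,P in dict(handle=(-109,0,321),paddle=(-56,-150,72),pivot=(-35,155,66),tip0=(-35-60*np.sin(.38),155,66+60*np.cos(.38))).items():print(n,W(p,P).round(4))
print("piv/tip px",proj("scene",W(p,[(-35,155,66),(-57,155,122)])).round(1), [S(187,230)[1],S(215,275)[1]])
for n,u,z in(("cup",T(357,530),.037),("shaker",T(87,466),.08),("tub",T(672,360),.053)):print(n,plane(*u,z).round(3))
print("bottle",plane("scene",S(250,250)[1],0).round(3),"topview",plane("top",(255,170),.218).round(3))
E
```

```text
[ 0.54198715  0.00451837 -0.23744649]
[[1.5, -0.2], [-0.6, -0.6], [-1.3, -2.2], [-0.1, 2.7], [2.1, 5.1], [0.4, -1.2], [0.5, 0.3], [-1.0, -0.5], [-1.3, -1.0], [-1.6, 1.7], [0.5, 1.4]]
handle [[0.436  0.0302 0.321 ]]
paddle [[ 0.4523 -0.1281  0.072 ]]
pivot [[0.5444 0.1634 0.066 ]]
tip0 [[0.5228 0.1686 0.1217]]
piv/tip px [[283.3 238. ]
 [275.5 222.2]] [(276.6666666666667, 224.6969696969697), (285.1515151515151, 238.33333333333334)]
cup [ 0.357 -0.036]
shaker [0.41  0.178]
tub [ 0.492 -0.291]
bottle [0.664 0.261] topview [0.649 0.243]
```

```bash
cat >> h.py <<'E'
def st():
    from station import monitor
    s=monitor.observe();q=s["tool_rot"];Rm=R.from_quat([q[1],q[2],q[3],q[0]]).as_matrix()
    return s,np.array(s["position"]),Rm
def to(L,tool_yaw=True):
    "tool shift to bring TCP to sealer-local mm L; turn aligns tool y with sealer y"
    p=np.load("p.npy");s,x,Rm=st();d=Rm.T@(W(p,L)[0]-x)
    a=np.arctan2(Rm[1,1],Rm[0,1]);want=p[2]+np.pi/2
    t=-(want-a)
    t=(t+np.pi/2)%np.pi-np.pi/2
    loc=(W([0,0,-p[2]],(x-[p[0],p[1],0])*1000)[0]*1000)
    print("to",L,"shift",d.round(4),"turn",t.round(4),"now local",loc.round(1),"F",np.round(s["wrist_force"],2),"t",s["t"])
    return d,t
E
python3 -c "
from h import *
to((-109,0,420))
to((-109,0,360))"
```

```text
to (-109, 0, 420) shift [-0.3769 -0.4036 -0.1668] turn -0.2244 now local [-386.7  477.   252.5] F [ 0.61 -0.4  -1.07] t 0.1
to (-109, 0, 360) shift [-0.3769 -0.4035 -0.1068] turn -0.2244 now local [-386.7  477.   252.5] F [ 0.61 -0.4  -1.07] t 0.1
```

Request:
drive_tool(series=[[0, 0, -0.08, 0, 0], [0, 0, -0.15, 0, 0], [-0.377, -0.404, -0.167, -0.224, 0], [-0.377, -0.404, -0.167, -0.224, 0], [-0.377, -0.404, -0.167, -0.224, 0], [-0.377, -0.404, -0.167, -0.224, 0], [-0.377, -0.404, -0.167, -0.224, 0], [-0.377, -0.404, -0.167, -0.224, 0], [-0.377, -0.404, -0.167, -0.224, 0], [-0.377, -0.404, -0.167, -0.224, 0], [-0.377, -0.404, -0.167, -0.224, 0], [-0.377, -0.404, -0.167, -0.224, 0]], squeeze=40)

```text
t: 1.3
position: [0.4198, 0.0817, 0.4137]
tool_rot: [0.0, 0.119, 0.993, 0.0]
wrist_force: [1.1, 0.1, 0.2]
finger_gap: 0.004
grasp_force: 0.0
```

```bash
python3 -c "
from h import *
to((-109,0,420))"
```

```text
to (-109, 0, 420) shift [-0.0279 -0.0462 -0.0063] turn -0.0003 now local [-136.9   46.2  413.7] F [1.11 0.11 0.23] t 1.3
```

Request:
drive_tool(series=[[-0.028, -0.046, -0.006, 0, 0], [-0.028, -0.046, -0.006, 0, 0], [-0.028, -0.046, 0.05, 0, 0], [-0.028, -0.046, 0.05, 0, 0], [-0.028, -0.046, 0.05, 0, 0]])

```text
t: 1.8
position: [0.4357, 0.0329, 0.363]
tool_rot: [-0.001, 0.118, 0.993, -0.0]
wrist_force: [0.4, -0.8, 0.2]
finger_gap: 0.003
grasp_force: 0.0
```

Run:
```python
from h import *
from station import eyes
import cv2
to((-109,0,356))
d=eyes.snapshot("scene")["img"][100:280,200:430,::-1];cv2.imwrite("pics/s1.png",cv2.resize(d,None,fx=3,fy=3))
```

```text
to (-109, 0, 356) shift [-0.001  -0.0025  0.007 ] turn 0.0003 now local [-110.     2.5  363. ] F [ 0.44 -0.8   0.19] t 1.8
```

View pics/s1.png

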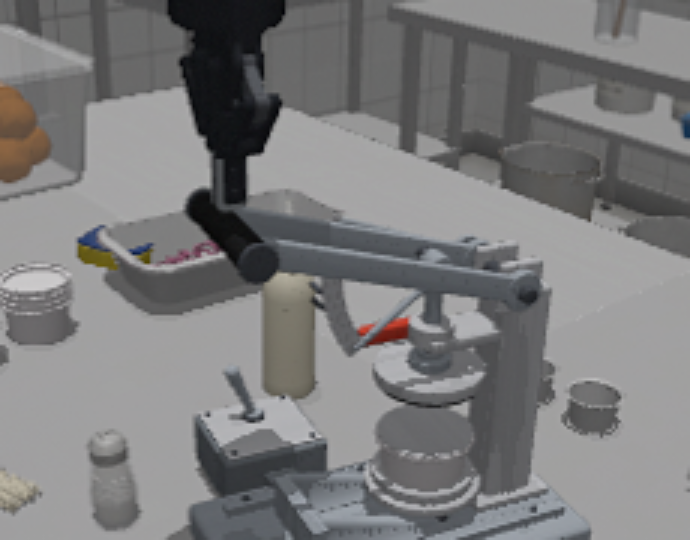

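The closed fingertips, at (232,200) in the crop, stand just above the middle of the handle at (232,235). I'll press along the arc.

Request:
drive_tool(series=[[0.0, -0.002, 0.007, 0, 0], [0.003, -0.002, 0.018, 0, 0], [0.006, -0.002, 0.03, 0, 0], [0.008, -0.002, 0.042, 0, 0], [0.009, -0.002, 0.054, 0, 0], [0.01, -0.002, 0.066, 0, 0], [0.01, -0.002, 0.078, 0, 0], [0.01, -0.002, 0.09, 0, 0], [0.009, -0.002, 0.102, 0, 0], [0.008, -0.002, 0.112, 0, 0], [0.007, -0.002, 0.118, 0, 0], [0.007, -0.002, 0.118, 0, 0]])

```text
t: 3.05
position: [0.4296, 0.0324, 0.2454]
tool_rot: [0.0, 0.118, 0.993, 0.0]
wrist_force: [-0.6, 0.6, 1.7]
finger_gap: 0.001
grasp_force: 0.9
```

```bash
python3 -c "
from h import *
to((-115,0,237))"
```

```text
to (-115, 0, 237) shift [-0.0008 -0.0007  0.0084] turn -0.0 now local [-115.8    0.7  245.4] F [-0.61  0.56  1.75] t 3.05
```

Request:
drive_tool(series=[[-0.001, 0, 0.006, 0, 0], [-0.002, 0, 0.012, 0, 0], [-0.003, 0, 0.016, 0, 0], [-0.003, 0, 0.016, 0, 0]])

```text
t: 3.45
position: [0.4323, 0.0315, 0.2291]
tool_rot: [0.0, 0.119, 0.993, 0.0]
wrist_force: [0.4, 1.3, 2.0]
finger_gap: -0.001
grasp_force: 1.0
```

Request:
drive_tool(series=[[-0.001, 0, 0.004, 0, 0], [-0.002, 0, 0.008, 0, 0], [-0.002, 0, 0.008, 0, 0]])

```text
t: 3.75
position: [0.4339, 0.0309, 0.221]
tool_rot: [-0.0, 0.119, 0.993, -0.0]
wrist_force: [0.1, 1.5, 1.7]
finger_gap: 0.003
grasp_force: 1.0
```

Request:
drive_tool(series=[[-0.001, 0, 0.003, 0, 0], [-0.002, 0, 0.006, 0, 0], [-0.002, 0, 0.006, 0, 0]])

```text
t: 4.05
position: [0.4357, 0.0303, 0.215]
tool_rot: [-0.0, 0.119, 0.993, -0.0]
wrist_force: [-1.2, 0.4, 2.1]
finger_gap: -0.001
grasp_force: 1.0
```

Request:
drive_tool(series=[[-0.001, 0, 0.003, 0, 0], [-0.002, 0, 0.006, 0, 0], [-0.002, 0, 0.006, 0, 0]])

```text
t: 4.35
position: [0.4377, 0.0298, 0.2091]
tool_rot: [-0.0, 0.119, 0.993, -0.0]
wrist_force: [-0.8, 0.5, 1.8]
finger_gap: -0.001
grasp_force: 1.0
```

Request:
drive_tool(series=[[-0.001, 0, 0.003, 0, 0], [-0.002, 0, 0.006, 0, 0], [-0.002, 0, 0.006, 0, 0]])

```text
t: 4.65
position: [0.4398, 0.0294, 0.2031]
tool_rot: [-0.0, 0.119, 0.993, -0.0]
wrist_force: [-0.8, 0.4, 2.3]
finger_gap: -0.001
grasp_force: 1.1
```

Request:
drive_tool(series=[[-0.001, 0, 0.003, 0, 0], [-0.002, 0, 0.006, 0, 0], [-0.002, 0, 0.006, 0, 0]])

```text
t: 4.95
position: [0.4418, 0.029, 0.1971]
tool_rot: [-0.0, 0.119, 0.993, -0.0]
wrist_force: [-0.2, -1.1, 2.3]
finger_gap: 0.003
grasp_force: 1.1
```

Request:
drive_tool(series=[[-0.001, 0, 0.003, 0, 0], [-0.003, 0, 0.006, 0, 0], [-0.003, 0, 0.006, 0, 0]])

```text
t: 5.25
position: [0.4447, 0.0284, 0.1911]
tool_rot: [-0.0, 0.119, 0.993, -0.0]
wrist_force: [-1.0, 0.3, 2.1]
finger_gap: -0.002
grasp_force: 1.1
```

Request:
drive_tool(series=[[-0.001, 0, 0.003, 0, 0], [-0.003, 0, 0.006, 0, 0], [-0.003, 0, 0.006, 0, 0]])

```text
t: 5.55
position: [0.4476, 0.0277, 0.1851]
tool_rot: [-0.0, 0.119, 0.993, -0.0]
wrist_force: [-1.1, 0.2, 1.9]
finger_gap: 0.0
grasp_force: 1.1
```

Request:
drive_tool(series=[[-0.001, 0, 0.003, 0, 0], [-0.003, 0, 0.006, 0, 0], [-0.003, 0, 0.006, 0, 0]])

```text
t: 5.85
position: [0.4506, 0.027, 0.1791]
tool_rot: [-0.0, 0.119, 0.993, -0.0]
wrist_force: [-1.8, 0.3, 2.3]
finger_gap: -0.001
grasp_force: 1.1
```

```bash
python3 -c "
from h import *
to((-93,0,175))"
```

```text
to (-93, 0, 175) shift [-0.0011 -0.0003  0.0041] turn -0.0004 now local [-94.1   0.3 179.1] F [-1.8   0.26  2.26] t 5.85
```

Request:
drive_tool(series=[[-0.001, 0, 0.003, 0, 0], [-0.003, 0, 0.005, 0, 0], [-0.003, 0, 0.005, 0, 0]])

```text
t: 6.15
position: [0.4534, 0.0262, 0.1742]
tool_rot: [-0.0, 0.119, 0.993, -0.0]
wrist_force: [-0.9, -0.5, 2.4]
finger_gap: -0.001
grasp_force: 1.2
```

Request:
drive_tool(series=[[-0.001, 0, 0.003, 0, 0], [-0.003, 0, 0.005, 0, 0], [-0.003, 0, 0.005, 0, 0]])

```text
t: 6.45
position: [0.456, 0.0256, 0.1692]
tool_rot: [-0.001, 0.119, 0.993, -0.0]
wrist_force: [-2.4, -0.0, 5.0]
finger_gap: -0.003
grasp_force: 2.7
```

Request:
drive_tool(series=[[-0.001, 0, 0.0015, 0, 0], [-0.001, 0, 0.003, 0, 0], [-0.001, 0, 0.003, 0, 0], [-0.001, 0, 0.003, 0, 0]])

```text
t: 6.85
position: [0.4572, 0.0253, 0.1668]
tool_rot: [-0.0, 0.119, 0.993, 0.0]
wrist_force: [-3.7, -0.0, 8.6]
finger_gap: 0.001
grasp_force: 4.5
```

Run:
```python
from h import *
from station import eyes
import cv2
to((-93,0,175))
d=eyes.snapshot("scene")["img"][120:300,220:420,::-1];cv2.imwrite("pics/s2.png",cv2.resize(d,None,fx=3.3,fy=3.3,interpolation=cv2.INTER_CUBIC))
```

```text
to (-93, 0, 175) shift [ 0.0057 -0.0002 -0.0082] turn -0.0004 now local [-87.3   0.2 166.8] F [-3.72 -0.02  8.58] t 6.85
```

View pics/s2.png

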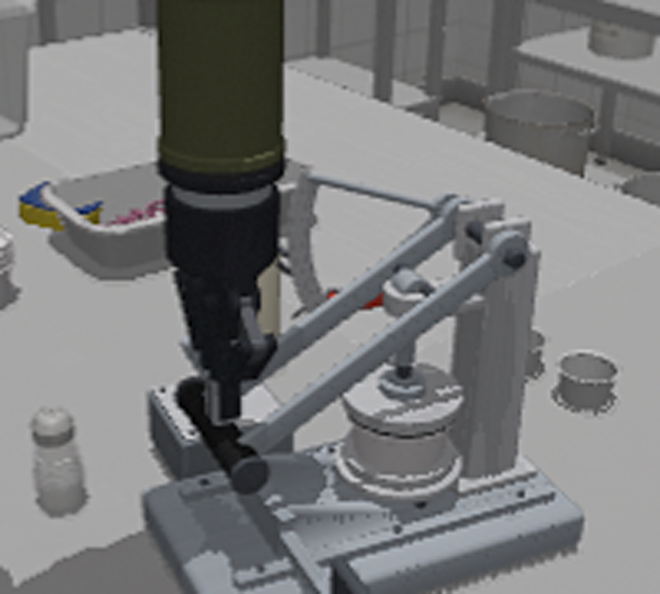

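The head sits on the pot with the lever well down, at about 0.79 rad at contact. I'll release along the arc.

Request:
drive_tool(series=[[0.008, 0, -0.012, 0, 0], [0.016, 0, -0.03, 0, 0], [0.022, 0, -0.05, 0, 0], [0.027, 0, -0.07, 0, 0], [0.031, 0, -0.09, 0, 0], [0.032, 0, -0.11, 0, 0], [0.032, 0, -0.13, 0, 0], [0.03, 0, -0.15, 0, 0], [0.026, 0, -0.17, 0, 0], [0.022, 0, -0.19, 0, 0], [0.022, 0, -0.22, 0, 0], [0.022, 0, -0.24, 0, 0]])

```text
t: 8.1
position: [0.4356, 0.0305, 0.4086]
tool_rot: [0.001, 0.119, 0.993, 0.0]
wrist_force: [-0.1, -0.3, -0.0]
finger_gap: -0.002
grasp_force: 0.0
```

```bash
python3 -c "
from h import *
to((-109,-152,400))
to((-100,-152,77))"
```

```text
to (-109, -152, 400) shift [-0.0005 -0.1522  0.0085] turn -0.0006 now local [-1.095e+02  2.000e-01  4.086e+02] F [-0.07 -0.27 -0.02] t 8.1
to (-100, -152, 77) shift [-0.009  -0.1524  0.3315] turn -0.0006 now local [-1.095e+02  2.000e-01  4.086e+02] F [-0.07 -0.27 -0.02] t 8.1
```

Request:
drive_tool(series=[[0, -0.045, 0, 0, 0], [0, -0.09, 0, 0, 0], [0, -0.135, 0, 0, 0], [-0.004, -0.152, 0.01, 0, 0], [-0.004, -0.152, 0.05, 0, 0], [-0.005, -0.152, 0.1, 0, 0], [-0.006, -0.152, 0.15, 0, 0], [-0.007, -0.152, 0.2, 0, 0], [-0.008, -0.152, 0.24, 0, 0], [-0.009, -0.152, 0.27, 0, 0], [-0.009, -0.152, 0.27, 0, 0]])

```text
t: 9.2
position: [0.4067, -0.1186, 0.134]
tool_rot: [-0.003, 0.119, 0.993, 0.0]
wrist_force: [0.1, -0.7, 1.0]
finger_gap: 0.001
grasp_force: 0.0
```

Run:
```python
from h import *
from station import eyes
import cv2
to((-100,-152,77))
d=eyes.snapshot("scene")["img"][180:360,220:420,::-1];cv2.imwrite("pics/s3.png",cv2.resize(d,None,fx=3.3,fy=3.3,interpolation=cv2.INTER_CUBIC))
```

```text
to (-100, -152, 77) shift [-0.0029 -0.0005  0.057 ] turn -0.0003 now local [-102.5 -151.5  134. ] F [ 0.12 -0.73  1.02] t 9.2
```

View pics/s3.png

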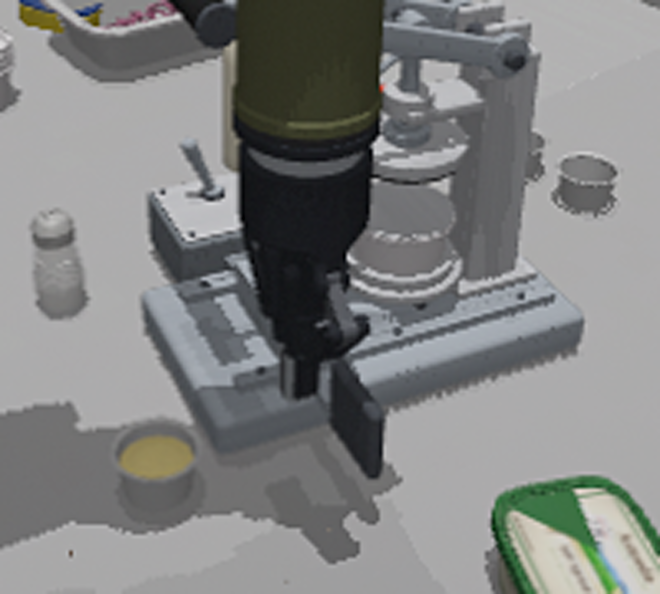

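The fingers, at (300,390), stand in front of the paddle at (355,420) and clear of the cup. I'll lower and feel for contact.

Request:
drive_tool(series=[[-0.001, 0, 0.03, 0, 0], [-0.002, 0, 0.055, 0, 0], [-0.01, 0, 0.055, 0, 0], [-0.018, 0, 0.055, 0, 0], [-0.018, 0, 0.055, 0, 0]])

```text
t: 9.75
position: [0.4292, -0.1243, 0.0835]
tool_rot: [0.002, 0.119, 0.993, -0.0]
wrist_force: [0.5, -0.7, 0.1]
finger_gap: 0.001
grasp_force: 0.0
```

Request:
drive_tool(series=[[-0.003, 0, 0, 0, 0], [-0.006, 0, 0, 0, 0], [-0.006, 0, 0, 0, 0]])

```text
t: 10.05
position: [0.4321, -0.125, 0.0819]
tool_rot: [-0.0, 0.119, 0.993, 0.0]
wrist_force: [-0.8, 0.2, -0.4]
finger_gap: 0.0
grasp_force: 0.0
```

```bash
python3 -c "
from h import *
to((-73,-152,79))"
```

```text
to (-73, -152, 79) shift [-0.0033 -0.0003  0.0029] turn -0.0004 now local [ -76.3 -151.7   81.9] F [-0.76  0.25 -0.42] t 10.05
```

Request:
drive_tool(series=[[-0.002, 0, 0.002, 0, 0], [-0.002, 0, 0.002, 0, 0]])

```text
t: 10.25
position: [0.4334, -0.1254, 0.0796]
tool_rot: [-0.001, 0.119, 0.993, 0.0]
wrist_force: [-4.2, 1.3, 5.9]
finger_gap: 0.002
grasp_force: 0.0
```

Request:
drive_tool(series=[[-0.002, 0, 0, 0, 0], [-0.002, 0, 0, 0, 0]])

```text
t: 10.45
position: [0.4349, -0.1257, 0.0795]
tool_rot: [-0.001, 0.119, 0.993, 0.0]
wrist_force: [-4.6, 1.4, 6.4]
finger_gap: 0.0
grasp_force: 0.0
```

Request:
drive_tool(series=[[-0.002, 0, 0, 0, 0], [-0.002, 0, 0, 0, 0]])

```text
t: 10.65
position: [0.4368, -0.1262, 0.0795]
tool_rot: [-0.001, 0.119, 0.993, 0.0]
wrist_force: [-4.9, 1.6, 6.7]
finger_gap: 0.004
grasp_force: 0.0
```

An upward force appears along with the push, so a knuckle is probably riding on the paddle's top edge. I'll back off, rise 10 mm and touch again.

Request:
drive_tool(series=[[0.006, 0, 0, 0, 0], [0.006, 0, -0.01, 0, 0], [0.004, 0, -0.01, 0, 0], [0.002, 0, -0.01, 0, 0], [0, 0, -0.01, 0, 0], [0, 0, -0.01, 0, 0]])

```text
t: 11.25
position: [0.438, -0.1264, 0.0893]
tool_rot: [-0.0, 0.119, 0.993, 0.0]
wrist_force: [0.4, -0.0, 0.6]
finger_gap: -0.001
grasp_force: 0.3
```

Request:
drive_tool(series=[[-0.002, 0, 0, 0, 0], [-0.004, 0, 0, 0, 0], [-0.004, 0, 0, 0, 0]])

```text
t: 11.55
position: [0.4404, -0.1271, 0.0891]
tool_rot: [-0.002, 0.119, 0.993, 0.0]
wrist_force: [-5.6, 1.0, 3.1]
finger_gap: -0.002
grasp_force: 2.4
```

```bash
python3 -c "
from h import *
to((-73,-152,79))"
```

```text
to (-73, -152, 79) shift [ 0.0052 -0.0002  0.0101] turn -0.0006 now local [ -67.7 -151.8   89.1] F [-5.56  1.04  3.09] t 11.55
```

Request:
drive_tool(series=[[-0.005, 0, 0, 0, 0], [-0.013, 0, 0, 0, 0], [-0.022, 0, 0, 0, 0], [-0.031, 0, 0, 0, 0], [-0.04, 0, 0, 0, 0], [-0.049, 0, 0, 0, 0], [-0.058, 0, 0, 0, 0], [-0.067, 0, 0, 0, 0], [-0.074, 0, 0, 0, 0], [-0.079, 0, 0, 0, 0], [-0.08, 0, 0, 0, 0], [-0.08, 0, 0, 0, 0]])

```text
t: 12.75
position: [0.5181, -0.1471, 0.0889]
tool_rot: [-0.002, 0.119, 0.993, -0.0]
wrist_force: [-4.2, -1.7, -1.0]
finger_gap: -0.001
grasp_force: 2.0
```

```bash
python3 -c "
from h import *
to((13,-152,89))"
```

```text
to (13, -152, 89) shift [-0.0005  0.001  -0.0002] turn -0.0017 now local [  12.5 -153.    88.9] F [-4.21 -1.67 -1.02] t 12.75
```

Request:
drive_tool(series=[[0.015, 0, 0, 0, 0], [0.03, 0, 0, 0, 0], [0.04, 0, -0.045, 0, 0], [0.06, 0, -0.09, 0, 0], [0.08, 0, -0.135, 0, 0], [0.1, 0, -0.18, 0, 0], [0.12, 0, -0.225, 0, 0], [0.121, 0, -0.27, 0, 0], [0.121, 0, -0.31, 0, 0], [0.121, 0.03, -0.31, 0, 0], [0.121, 0.07, -0.31, 0, 0], [0.121, 0.11, -0.31, 0, 0]])

```text
t: 13.95
position: [0.4285, -0.0098, 0.4001]
tool_rot: [0.001, 0.119, 0.993, 0.0]
wrist_force: [1.7, 0.5, -0.6]
finger_gap: 0.001
grasp_force: 0.0
```

Run:
```python
from h import *
from station import eyes
import cv2
to((-109,0,365))
d=eyes.snapshot("scene")["img"][180:360,220:420,::-1];cv2.imwrite("pics/s4.png",cv2.resize(d,None,fx=3.3,fy=3.3,interpolation=cv2.INTER_CUBIC))
```

```text
to (-109, 0, 365) shift [0.0022 0.0406 0.0351] turn -0.002 now local [-106.9  -40.6  400.1] F [ 1.73  0.49 -0.6 ] t 13.95
```

View pics/s4.png

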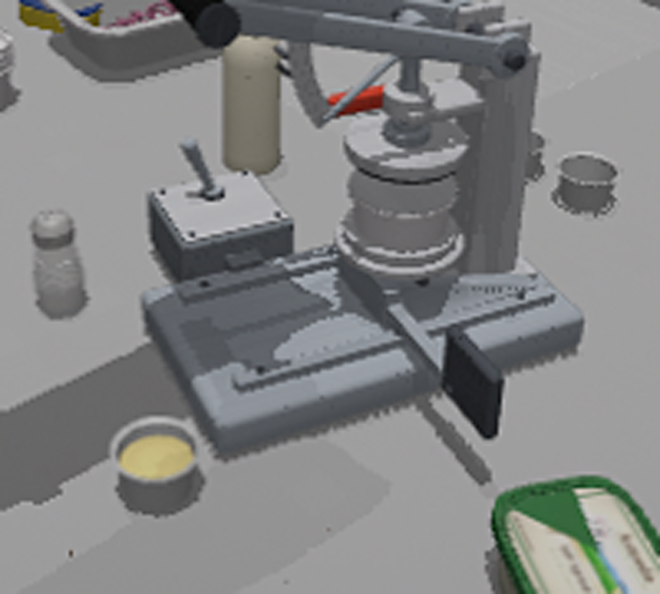

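The paddle has moved back, with its top-left corner now at (446,335), the nest has risen, and the bystanders haven't moved. Now the second press.

Request:
drive_tool(series=[[0.002, 0.041, 0.0, 0, 0], [0.002, 0.041, 0.03, 0, 0], [0.004, 0.041, 0.045, 0, 0], [0.007, 0.041, 0.058, 0, 0], [0.01, 0.041, 0.072, 0, 0], [0.012, 0.041, 0.085, 0, 0], [0.013, 0.041, 0.098, 0, 0], [0.013, 0.041, 0.11, 0, 0], [0.013, 0.041, 0.12, 0, 0], [0.013, 0.041, 0.128, 0, 0], [0.013, 0.041, 0.132, 0, 0], [0.013, 0.041, 0.132, 0, 0]])

```text
t: 15.2
position: [0.425, 0.0321, 0.2672]
tool_rot: [-0.0, 0.119, 0.993, -0.0]
wrist_force: [-1.6, 1.5, 0.3]
finger_gap: -0.003
grasp_force: 0.9
```

```bash
python3 -c "
from h import *
to((-118,0,261))
p=np.load('p.npy')
for w in (0,80,85,90): print(w,proj('scene',W(p,[(-62+w,-119,100),(-62+w,-181,100)])).round(1).tolist())
print((446/3.3+220,335/3.3+180),(333/3.3+220,360/3.3+180))"
```

```text
to (-118, 0, 261) shift [-0.0022  0.0007  0.0062] turn -0.0004 now local [-120.2   -0.7  267.2] F [-1.62  1.46  0.27] t 15.2
0 [[319.9, 288.3], [333.9, 306.1]]
80 [[351.5, 278.5], [366.9, 295.0]]
85 [[353.4, 277.9], [368.8, 294.3]]
90 [[355.3, 277.3], [370.8, 293.6]]
(355.1515151515151, 281.5151515151515) (320.90909090909093, 289.0909090909091)
```

Request:
drive_tool(series=[[-0.001, 0, 0.004, 0, 0], [-0.002, 0, 0.008, 0, 0], [-0.002, 0, 0.008, 0, 0]])

```text
t: 15.5
position: [0.4272, 0.0316, 0.2592]
tool_rot: [0.0, 0.119, 0.993, -0.0]
wrist_force: [-1.1, 0.8, 1.4]
finger_gap: -0.0
grasp_force: 0.9
```

Request:
drive_tool(series=[[-0.001, 0, 0.003, 0, 0], [-0.001, 0, 0.005, 0, 0], [-0.001, 0, 0.005, 0, 0]])

```text
t: 15.8
position: [0.4281, 0.0313, 0.2544]
tool_rot: [0.0, 0.119, 0.993, -0.0]
wrist_force: [0.3, 0.2, 2.9]
finger_gap: 0.001
grasp_force: 1.4
```

Contact is starting (grasp 0.9 to 1.4 N), at about 0.425 rad.

Request:
drive_tool(series=[[0, 0, 0.002, 0, 0], [-0.001, 0, 0.005, 0, 0], [-0.001, 0, 0.005, 0, 0], [-0.001, 0, 0.005, 0, 0]])

```text
t: 16.2
position: [0.4286, 0.0313, 0.2497]
tool_rot: [-0.0, 0.119, 0.993, 0.0]
wrist_force: [-3.4, 1.4, 8.6]
finger_gap: 0.003
grasp_force: 4.0
```

```bash
python3 -c "
from h import *
to((-118,0,248))
z=st()[1][2]*1000-35
print('theta',.3+np.arcsin((250-z)/240))"
```

```text
to (-118, 0, 248) shift [0.0015 0.0007 0.0017] turn -0.0003 now local [-116.5   -0.7  249.7] F [-3.43  1.4   8.6 ] t 16.2
theta 0.4475160462266867
```

Firm at about 0.447 rad, mid-window. I'll hold briefly, then release and move to above the switch's front.

Request:
drive_tool(series=[[0, 0, 0.001, 0, 0], [0, 0, 0.001, 0, 0], [0.003, 0, -0.015, 0, 0], [0.003, 0, -0.035, 0, 0], [0.002, 0, -0.055, 0, 0], [-0.002, 0, -0.075, 0, 0], [-0.007, 0, -0.095, 0, 0], [-0.008, 0, -0.115, 0, 0], [-0.008, 0, -0.15, 0, 0], [-0.008, 0.045, -0.15, 0, 0], [-0.008, 0.09, -0.15, 0, 0], [-0.008, 0.135, -0.15, 0, 0]])

```text
t: 17.4
position: [0.4687, 0.1617, 0.3996]
tool_rot: [0.0, 0.119, 0.993, 0.0]
wrist_force: [0.3, -0.0, -0.1]
finger_gap: -0.002
grasp_force: 0.0
```

```bash
python3 -c "
from h import *
to((-95,157,200))
to((-95,157,127))"
```

```text
to (-95, 157, 200) shift [-0.0131  0.0214  0.1996] turn -0.0017 now local [-108.2  135.6  399.6] F [ 0.27 -0.03 -0.13] t 17.4
to (-95, 157, 127) shift [-0.013   0.0214  0.2726] turn -0.0017 now local [-108.2  135.6  399.6] F [ 0.27 -0.03 -0.13] t 17.4
```

Request:
drive_tool(series=[[-0.01, 0.021, 0.03, 0, 0], [-0.013, 0.021, 0.07, 0, 0], [-0.013, 0.021, 0.11, 0, 0], [-0.013, 0.021, 0.15, 0, 0], [-0.013, 0.021, 0.19, 0, 0], [-0.013, 0.021, 0.225, 0, 0], [-0.013, 0.021, 0.255, 0, 0], [-0.013, 0.021, 0.275, 0, 0], [-0.013, 0.021, 0.275, 0, 0]])

```text
t: 18.3
position: [0.4842, 0.1771, 0.1216]
tool_rot: [-0.003, 0.119, 0.993, -0.001]
wrist_force: [-0.8, 0.1, 0.3]
finger_gap: 0.001
grasp_force: 0.0
```

Run:
```python
from h import *
from station import eyes
import cv2
to((-45,157,125))
d=eyes.snapshot("scene")["img"][150:300,200:370,::-1];cv2.imwrite("pics/s5.png",cv2.resize(d,None,fx=3.5,fy=3.5,interpolation=cv2.INTER_CUBIC))
```

```text
to (-45, 157, 125) shift [-0.0517  0.0029 -0.0036] turn -0.0002 now local [-96.7 154.1 121.6] F [-0.78  0.11  0.32] t 18.3
```

View pics/s5.png

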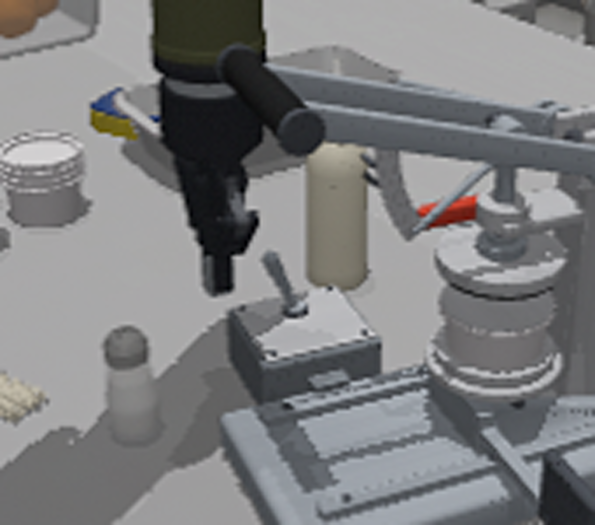

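The lever is up, and the fingertip at (217,280) is in front of the bat tip at (272,262). Pushing now.

Request:
drive_tool(series=[[-0.012, 0.002, 0, 0, 0], [-0.022, 0.002, 0, 0, 0], [-0.03, 0.002, 0, 0, 0], [-0.038, 0.002, 0, 0, 0], [-0.045, 0.002, 0, 0, 0], [-0.052, 0.002, 0, 0, 0], [-0.058, 0.002, 0, 0, 0], [-0.058, 0.002, 0, 0, 0]])

```text
t: 19.15
position: [0.544, 0.1656, 0.1244]
tool_rot: [0.001, 0.119, 0.993, -0.0]
wrist_force: [0.3, -0.2, -0.6]
finger_gap: -0.0
grasp_force: 0.0
```

Request:
drive_tool(series=[[0.02, 0, 0, 0, 0], [0.04, 0, 0, 0, 0], [0.05, 0, -0.04, 0, 0], [0.05, 0, -0.08, 0, 0], [0.05, 0, -0.12, 0, 0], [0.05, 0, -0.12, 0, 0]])

```text
t: 19.75
position: [0.4965, 0.1789, 0.2498]
tool_rot: [0.004, 0.119, 0.993, 0.002]
wrist_force: [1.2, 0.4, -0.2]
finger_gap: -0.001
grasp_force: 0.0
```

Run:
```python
from h import *
from station import eyes
import cv2
to((-45,157,125))
d=eyes.snapshot("scene")["img"][150:350,200:430,::-1];cv2.imwrite("pics/s6.png",cv2.resize(d,None,fx=3,fy=3,interpolation=cv2.INTER_CUBIC))
```

```text
to (-45, 157, 125) shift [-0.0392 -0.0025  0.1251] turn -0.0002 now local [-85.2 158.8 249.8] F [ 1.17  0.38 -0.23] t 19.75
```

View pics/s6.png

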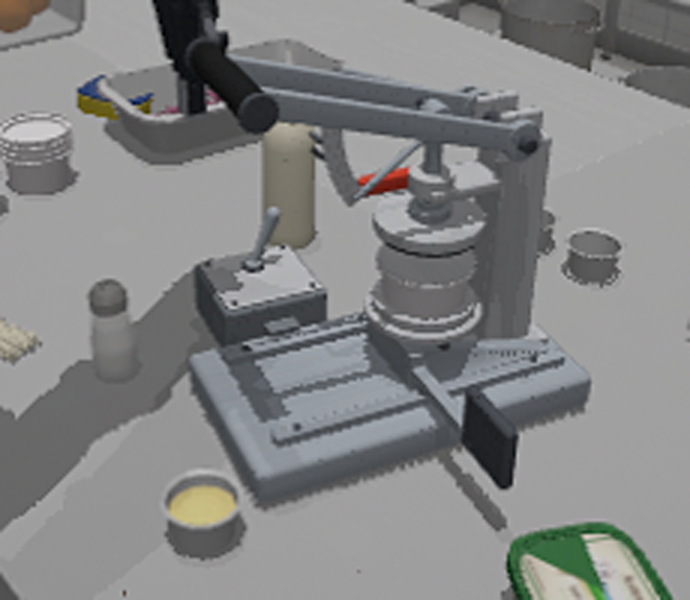

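The bat now leans to the back, with its tip at (272,215) against its pivot at (253,265). The lever is up, the wedge is in and the bystanders are in place, so I'm handing in.

```bash
python3 -c "
from station import order
print(order.finish_job())"
```

```text
the job is handed in; nothing more can be done
None
```

I handed the job in at about 20 s: first press firm at about 0.79 rad, wedge pushed in about 85 mm, second press firm at about 0.45 rad (between the pins), switch on with the lever up, and no bystander visibly moved; no verdict was returned.

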